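# Move the power modules to the new rack in the same order

### The arm

A 6-joint arm with a two-finger parallel gripper is mounted at the origin on the work surface. World frame = base frame: x ahead of the robot, y to its left, z up, the work surface at z = 0. Lengths are in m, angles in rad, forces in N, time in s.
With the tool pointing down it reaches from about 0.4 to 0.825 m from the base axis. Payload 7 kg.
Tool frame: the origin (TCP) lies on the centre line of the jaws, within the pads' length; the fingertips stand tip_reach ahead of it and the grasp point (between the pads) is the TCP (tip_reach is the distance from the TCP to the fingertips, in m); z points along the fingers, y is the line along which they close (so a half turn about z gives the same grasp; the last joint's range is limited). The gripper opens to 88 mm and grips with 3 to 60 N. Pads are 19 mm wide; open, the fingers measure 130 mm over their backs; the gripper's body (78 mm by 193 mm) begins 47 mm behind the grasp point.
Start: joints at [1.391, 0.359, 0.012, 0, -1.224, -0.288], TCP at [0.304, 0.602, 0.246] pointing down, gripper open.
Joint ranges: [-3.07, 3.07], [-1.43, 2.12], [-1.02, 1.25], [-3.03, 1.67], [-3.05, -0], [-3.03, 3.03]. Speed limits (rad/s): [2.39, 2.39, 3.01, 3.14, 3.14, 3.14].

### API

Orientations are given as [roll, pitch, yaw] about the fixed x, y, z axes, in that order (R = Rz(yaw) Ry(pitch) Rx(roll)).
In Python, from station import get_state, grab_frame, calibration, job_done, find_in, mark_of, tip_reach gives the robot as it stands.
- The arm moves only by the shell command python3 -m handwheel 'ROWS' [OPENING] [FORCE]. ROWS is JSON, a list of rows, each an object with "delta_pos": the shift along the world's x, y, z in units of 30 mm (1.0 is 30 mm), a list of three; "dr": the turn, a rotation vector about the world's x, y, z in degrees, a list of three. In form: [{"delta_pos": [tx, ty, tz], "dr": [rx, ry, rz]}, ...]. A call has 1 to 10 rows; each row shifts and turns the commanded pose from where the row before left it; what a row does not reach is not made up. A row lasts 1/10 s, in which the tool goes at most 50 mm and 8.59 degrees, less where a joint would pass 70% of its speed; a pose out of reach is approached as far as the arm can. A call is refused whole if a number of a shift passes 1 or a number of a turn 8.59, either way. A call with a gripper value outside its range is refused whole. OPENING is the closure, from -1 (fully open) to 1 (shut), set as the call begins (- or left out, the last holds). The fingers move at their own pace and stop on an object; FORCE is the grip in N (left out, the last holds). Time passes only in rows, so rows that do not move let the fingers close. It gives the time, the measured TCP pose, the force, the opening and the grip force at its end, in the units of the state.
- get_state(): the state, without advancing time (a new reading comes with each control period).
- grab_frame(name): name is "scene" or "top" or "wrist"; returns the picture (384x512x3 uint8, red, green, blue); there is no depth.
- calibration(name): a dict with "fx", "fy", "cx", "cy" (pixels), "extrinsics" (4x4, takes a point from world to camera coordinates). Camera axes: x right, y down, z forward; pixel columns grow to the right and rows downward; lengths in m; the calibration is good to about 2 mm. A picture is of the moment at which its call begins: read the wrist's pose just before it. calibration takes no time and is no camera call; for the wrist camera it gives the pose at the moment of the call.
- job_done(): hands the job in; it is judged then, once.
Trained networks look in the newest picture that a camera, given by its name, has taken for a name from the list of things; names that differ only in an ending like _2 or _b are one class to them, and where a whole thing is asked for, a point or a joint stands for the part that bears it (a point fixed in the world has none). Each returns a list of dicts, best first, with "conf" (0 to 1); they miss things now and then, are a little off and sometimes report something else, mostly with a low value. They report only what shows in the picture. A call takes as long as a camera call. They do not tell look-alikes from the thing itself.
- find_in(camera, query): "location" ([column, row] in pixels, amid what is visible of it).
- mark_of(camera, query): "location" ([column, row] in pixels: a listed point, or the origin of a listed thing).
The state is a dict: "t": time; "q": joint angles; "qd": joint speeds; "joint_efforts": joint torques, N m; "eef_pos": TCP position; "ee_rot": TCP orientation; "force": force on the tool from outside, world axes, zero at the start; "moment": the same for the moment, N m; "width": finger opening in m; "gripper_force": force on a finger pad.
Only numpy, scipy, OpenCV 4.12 (cv2) and the standard library are available. Lean on these libraries where they do the work, as an engineer would, in place of code of your own. Each camera call takes 0.05 s, during which the arm holds its last target. There are 200 camera calls.

### The job

The old grey rack is being taken out of service. Move its four power modules, always upright, into the empty bright metal rack so that they stand there in the same left-to-right order as in the old rack (seen from the robot; the old rack's coloured bay labels keep showing it), one in each bay and fully down on the floor. Set each one down gently rather than dropping it, and leave them all released and at rest.

Things in the scene. Friction and masses are not known exactly. Their poses are not given: they have to be found in the camera images.
- old_rack: Old rack: grey sheet, black rails, full at the start; fixed, open-topped. 130 mm deep (x) by 228 mm (y, the row). Origin: centre of underside; +x points away from the robot, +y to its left. Modules stand on the floor at z = 6 mm in four bays centred at x = 0, y = +87, +29, -29, -87 mm (left to right). Labels stay on it.
- new_rack: New rack: bright bare metal, empty, no labels; fixed. Size, origin, axes, floor (z = 6 mm) and four bay centres (x = 0; y = +87, +29, -29, -87 mm, left to right) as the old rack's. Each bay is 38 mm wide (y) by 112 mm deep (x). Partitions 20 mm wide rise to 42 mm, then slope to a ridge at 52 mm that guides a module in; flared end rails 39 mm high.
- module_red: Power module with red handle, upright in an old-rack bay; neighbours 58 mm apart. Aluminium case 100 (x, along the bay) x 26 (y) x 72 mm high, 0.25-0.5 kg. Origin: centre of underside, z up. Bow handle mid-top: 52 mm long (x), 12 mm wide (y), from z = 72 to 102 mm: bar at 90-102 mm, a 10 mm leg at each end; grip it across its width or over its length.
- module_yellow: Power module with yellow handle, upright in an old-rack bay; neighbours 58 mm apart. Aluminium case 100 (x, along the bay) x 26 (y) x 72 mm high, 0.25-0.5 kg. Origin: centre of underside, z up. Bow handle mid-top: 52 mm long (x), 12 mm wide (y), from z = 72 to 102 mm: bar at 90-102 mm, a 10 mm leg at each end; grip it across its width or over its length.
- module_green: Power module with green handle, upright in an old-rack bay; neighbours 58 mm apart. Aluminium case 100 (x, along the bay) x 26 (y) x 72 mm high, 0.25-0.5 kg. Origin: centre of underside, z up. Bow handle mid-top: 52 mm long (x), 12 mm wide (y), from z = 72 to 102 mm: bar at 90-102 mm, a 10 mm leg at each end; grip it across its width or over its length.
- module_blue: Power module with blue handle, upright in an old-rack bay; neighbours 58 mm apart. Aluminium case 100 (x, along the bay) x 26 (y) x 72 mm high, 0.25-0.5 kg. Origin: centre of underside, z up. Bow handle mid-top: 52 mm long (x), 12 mm wide (y), from z = 72 to 102 mm: bar at 90-102 mm, a 10 mm leg at each end; grip it across its width or over its length.
- label_red: Red bay label: plastic clip 34 mm wide (y), fixed to the far (+x) rail of the old rack at the bay where the red module stands at the start. Origin 72 mm from the bay centre along the rack's +x, 20 mm above the bench; top at about 43 mm.
- label_yellow: Yellow bay label: plastic clip 34 mm wide (y), fixed to the far (+x) rail of the old rack at the bay where the yellow module stands at the start. Origin 72 mm from the bay centre along the rack's +x, 20 mm above the bench; top at about 43 mm.
- label_green: Green bay label: plastic clip 34 mm wide (y), fixed to the far (+x) rail of the old rack at the bay where the green module stands at the start. Origin 72 mm from the bay centre along the rack's +x, 20 mm above the bench; top at about 43 mm.
- label_blue: Blue bay label: plastic clip 34 mm wide (y), fixed to the far (+x) rail of the old rack at the bay where the blue module stands at the start. Origin 72 mm from the bay centre along the rack's +x, 20 mm above the bench; top at about 43 mm.
There are look-alikes about, which are no part of the job. Leave any purple look-alike of the module_red alone.

How it is judged:
By the outcome, as a careful person would: the job done as asked, in the order asked, and still so for the second after the job is handed in, with the robot touching nothing.
It also fails if it takes over 109 s, if anything falls off the work surface, if the arm or the gripper's body presses on something with over 40 N, if the wrist force passes 120 N, or if a joint passes its speed limit or range.

## Working session

There is one attempt and no reset: what is moved stays moved. The work goes in short steps, Python scripts to look and compute and a shell command to move; the robot and the scene stay as the last step left them, time stands still between calls to the robot, and variables do not carry over. Pictures are saved under pics/ and viewed, at most 14 in all, crops included, and the job is handed in when it is done.

```bash
mkdir -p pics
python3 - <<'E'
from station import *
import cv2,numpy as np
s=get_state();print(s['t'],s['eef_pos'],s['ee_rot'],s['width'],tip_reach if not callable(tip_reach) else tip_reach())
for n in('scene','top'):
    im=grab_frame(n);cv2.imwrite(f'pics/{n}0.png',im[:,:,::-1])
    c=calibration(n);print(n,c['fx'],c['cx'],c['cy'],np.round(c['extrinsics'],3).tolist())
    for q in('old_rack','new_rack','module_red','module_yellow','module_green','module_blue','label_red','label_yellow','label_green','label_blue'):
        print(q,[(np.round(d['location']).tolist(),round(d['conf'],2)) for d in mark_of(n,q)[:3]])
E
```

```text
0.0 [0.3041861  0.60204247 0.24460701] [ 3.13990346e+00 -1.44924787e-04 -4.67957595e-01] 0.08764817889596933 0.019
scene 433.1317289655583 255.59650623631924 191.3190500443501 [[0.351, 0.936, -0.003, -0.194], [0.617, -0.234, -0.751, -0.286], [-0.704, 0.262, -0.66, 1.288], [0.0, 0.0, 0.0, 1.0]]
old_rack [([334.0, 214.0], 0.64)]
new_rack [([160.0, 227.0], 0.56)]
module_red [([247.0, 171.0], 0.9), ([367.0, 196.0], 0.84)]
module_yellow [([347.0, 209.0], 0.72)]
module_green [([321.0, 217.0], 0.65)]
module_blue [([302.0, 225.0], 0.6)]
label_red [([394.0, 216.0], 0.82)]
label_yellow [([369.0, 227.0], 0.82)]
label_green [([346.0, 237.0], 0.71)]
label_blue [([322.0, 247.0], 0.56)]
top 388.93553472389783 256.97835048298214 192.8349222092865 [[-0.002, -1.0, -0.01, 0.013], [-0.998, 0.003, -0.065, 0.526], [0.065, 0.01, -0.998, 0.894], [0.0, 0.0, 0.0, 1.0]]
old_rack [([195.0, 161.0], 0.9), ([343.0, 198.0], 0.69), ([227.0, 151.0], 0.29)]
new_rack [([344.0, 200.0], 0.81), ([159.0, 168.0], 0.15)]
module_red [([161.0, 168.0], 0.81), ([249.0, 246.0], 0.75), ([155.0, 137.0], 0.49)]
module_yellow [([194.0, 162.0], 0.75), ([182.0, 166.0], 0.6), ([230.0, 123.0], 0.45)]
module_green [([210.0, 158.0], 0.84), ([184.0, 163.0], 0.64)]
module_blue [([229.0, 156.0], 0.84)]
label_red [([151.0, 137.0], 0.42)]
label_yellow [([176.0, 134.0], 0.6)]
label_green [([202.0, 130.0], 0.69)]
label_blue [([226.0, 122.0], 0.64)]
```

View pics/top0.png

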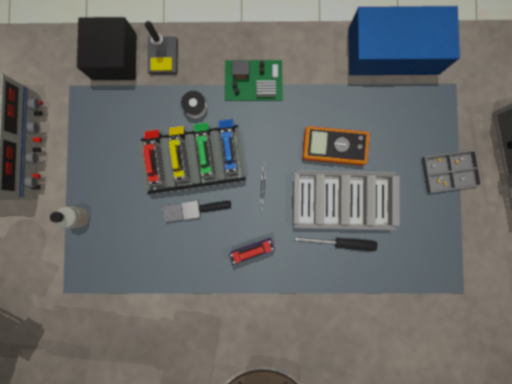

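View pics/scene0.png

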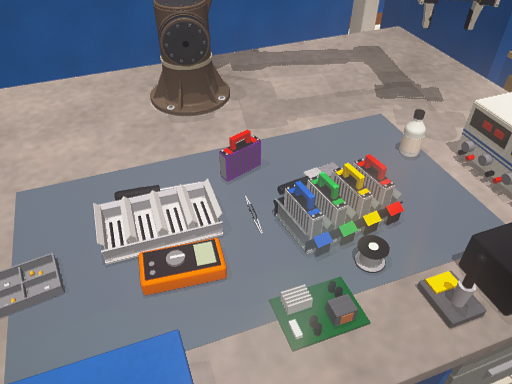

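The top view shows the old rack at about (193,160) with red, yellow, green, blue from left to right. The new rack is empty at about (346,200), and the purple decoy with a red handle is at (251,252). Next I fit rough rack poses.

```bash
cat > h.py <<'E'
from station import *
import cv2,numpy as np
from scipy.optimize import least_squares
def proj(c,P):
    p=(np.c_[P,np.ones(len(P))]@np.array(c['extrinsics']).T)[:,:3]
    return np.c_[c['fx']*p[:,0]/p[:,2]+c['cx'],c['fy']*p[:,1]/p[:,2]+c['cy']]
def toz(c,uv,z):
    E=np.array(c['extrinsics']);R,t=E[:3,:3],E[:3,3];o=-R.T@t
    d=R.T@np.array([(uv[0]-c['cx'])/c['fx'],(uv[1]-c['cy'])/c['fy'],1]);return o+d*(z-o[2])/d[2]
def world(p,L):
    L=np.atleast_2d(L);c,s=np.cos(p[2]),np.sin(p[2])
    return np.c_[p[0]+c*L[:,0]-s*L[:,1],p[1]+s*L[:,0]+c*L[:,1],L[:,2]]
def fit(obs,x0):  # obs: list of (calib, local pt, uv)
    f=lambda p:np.concatenate([(proj(c,world(p,L))[0]-uv) for c,L,uv in obs])
    r=least_squares(f,x0,loss='soft_l1',f_scale=1.5);return r.x,np.round(f(r.x).reshape(-1,2),1)
Y=[.087,.029,-.029,-.087]
E
python3 - <<'E'
from h import *
T,S=calibration('top'),calibration('scene')
m={'S':[(367,196),(347,209),(321,217),(302,225)],'T':[(161,168),(182,166),(210,158),(229,156)]}
l={'S':[(394,216),(369,227),(346,237),(322,247)],'T':[(151,137),(176,134),(202,130),(226,122)]}
ob=[]
for k,c in(('S',S),('T',T)):
    for i in range(4):
        ob+=[(c,(0,Y[i],.006),np.array(m[k][i])),(c,(.072,Y[i],.02),np.array(l[k][i]))]
p,r=fit(ob,[.5,.15,0]);print('old',p,r.tolist())
p2,r=fit([(T,(.065,.114,.039),np.array((294,172))),(T,(.065,-.114,.039),np.array((398,172))),(T,(-.065,-.114,.039),np.array((400,230))),(T,(-.065,.114,.039),np.array((293,228))),(S,(0,0,0),np.array((160,227)))],[.45,-.2,0]);print('new',p2,r.tolist())
for n,p in(('old',p),('new',p2)):print(n,world(p,[(0,y,.1) for y in Y]).round(3).tolist())
q=get_state()
W=calibration('wrist');E=np.array(W['extrinsics']);o=-E[:3,:3].T@E[:3,3];print('wristcam pos',o-q['eef_pos'],'fwd',E[2,:3],W['fx'])
E
```

```text
old [0.60223    0.15854655 0.16115512] [[0.6, 2.3], [-1.6, -2.1], [-0.7, -1.4], [1.4, -2.9], [3.0, 0.3], [1.2, -2.1], [-1.3, 2.5], [0.8, -0.7], [-1.4, -0.4], [2.6, -0.0], [1.6, -2.3], [1.8, -1.0], [-2.4, 1.7], [0.0, -1.0], [2.5, -0.3], [0.3, 3.0]]
new [ 0.50750105 -0.1911407  -0.01272401] [[2.1, -0.5], [-2.1, 0.4], [-3.4, -0.5], [2.8, 0.4], [-0.1, -0.4]]
old [[0.588, 0.244, 0.1], [0.598, 0.187, 0.1], [0.607, 0.13, 0.1], [0.616, 0.073, 0.1]]
new [[0.509, -0.104, 0.1], [0.508, -0.162, 0.1], [0.507, -0.22, 0.1], [0.506, -0.278, 0.1]]
wristcam pos [ 0.06467316 -0.03251674  0.14034546] fwd [-0.23802998  0.12090627 -0.96370296] 308.91879586654454
```

```bash
python3 -m handwheel '[{"delta_pos":[0.57,-0.98,0.1],"dr":[0,0,2.4]},{"delta_pos":[0.57,-0.98,0.1],"dr":[0,0,2.4]},{"delta_pos":[0.57,-0.98,0.1],"dr":[0,0,2.4]},{"delta_pos":[0.57,-0.98,0.1],"dr":[0,0,2.4]},{"delta_pos":[0.57,-0.98,0.1],"dr":[0,0,2.4]},{"delta_pos":[0.57,-0.98,0.1],"dr":[0,0,2.4]},{"delta_pos":[0.57,-0.98,0.1],"dr":[0,0,2.4]},{"delta_pos":[0.57,-0.98,0.1],"dr":[0,0,2.4]}]' && python3 -m handwheel '[{"delta_pos":[0.57,-0.98,0],"dr":[0,0,2.4]},{"delta_pos":[0.57,-0.98,0],"dr":[0,0,2.4]},{"delta_pos":[0.57,-0.98,0],"dr":[0,0,2.4]},{"delta_pos":[0.57,-0.98,0],"dr":[0,0,2.4]},{"delta_pos":[0.57,-0.98,0],"dr":[0,0,2.4]},{"delta_pos":[0.57,-0.98,0],"dr":[0,0,2.4]},{"delta_pos":[0.57,-0.98,0],"dr":[0,0,2.4]},{"delta_pos":[0,0,0],"dr":[0,0,0]},{"delta_pos":[0,0,0],"dr":[0,0,0]}]'
python3 - <<'E'
from h import *
W=calibration('wrist');im=grab_frame('wrist');cv2.imwrite('pics/w1.png',im[:,:,::-1])
p=[.602,.1585,.161]
print(proj(W,world(p,[(0,y,.108) for y in Y])).round().tolist())
ob=[]
for i,n in enumerate(('red','yellow','green','blue')):
    for q,L in(('module_','m'),('label_','l')):
        print(n,q,[(np.round(d['location'],1).tolist(),round(d['conf'],2)) for d in mark_of('wrist',q+n)[:3]])
E
```

```text
t: 1.9
eef_pos: [0.4417, 0.366, 0.27]
ee_rot: [-3.141, -0.0, -0.131]
force: [0.3, 0.5, -0.7]
width: 0.088
gripper_force: 0.0
t: 2.8
eef_pos: [0.5611, 0.1607, 0.2695]
ee_rot: [3.142, 0.0, 0.158]
force: [-0.2, 1.2, 0.4]
width: 0.088
gripper_force: 0.0
[[169.0, 133.0], [228.0, 133.0], [288.0, 133.0], [348.0, 132.0]]
red module_ [([320.3, 279.1], 0.75), ([188.3, 123.4], 0.69), ([230.3, 122.1], 0.26)]
red label_ [([183.8, 60.6], 0.9)]
yellow module_ [([234.1, 62.3], 0.68)]
yellow label_ [([232.1, 60.3], 0.9)]
green module_ [([281.7, 121.8], 0.88)]
green label_ [([284.8, 62.7], 0.8)]
blue module_ [([326.9, 123.0], 0.65)]
blue label_ [([329.9, 63.7], 0.95)]
```

View pics/w1.png

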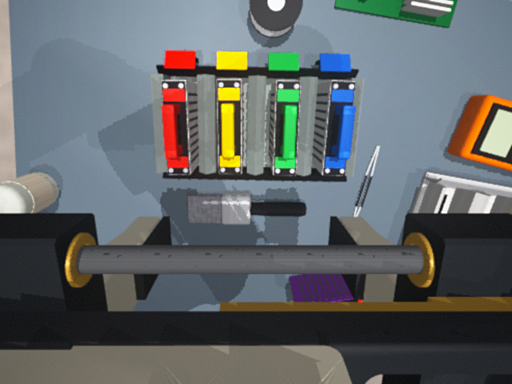

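The four handles are at columns 175, 228, 286 and 340, on rows 95–160. Label tops are above them on row 60. I'll segment the handles by colour.

```bash
cat >> h.py <<'E'
H={'red':[(0,6),(174,180)],'yellow':[(22,32)],'green':[(50,75)],'blue':[(102,120)]}
def blobs(im,n,zs=.106,W=None,amin=150):
    hsv=cv2.cvtColor(im,cv2.COLOR_RGB2HSV);m=np.zeros(im.shape[:2],np.uint8)
    for a,b in H[n]: m|=cv2.inRange(hsv,(a,150,60),(b,255,255))
    k,lab,st,ce=cv2.connectedComponentsWithStats(m);o=[]
    for i in range(1,k):
        if st[i,4]>amin:
            c=cv2.minAreaRect(np.argwhere(lab==i)[:,::-1].astype(np.float32))
            o.append((ce[i].round(1).tolist(),st[i].tolist(),np.round(c[1],1).tolist(),toz(W,c[0],zs).round(4).tolist()))
    return o
E
python3 - <<'E'
from h import *
W=calibration('wrist');im=cv2.imread('pics/w1.png')[:,:,::-1].copy()
for n in H: 
    for b in blobs(im,n,W=W): print(n,b, toz(W,b[0],.043).round(4))
E
```

```text
red ([179.9, 59.7], [163, 50, 33, 20, 581], [32.0, 18.6], [0.6555, 0.2425, 0.106]) [0.6603 0.2562 0.043 ]
red ([173.4, 94.7], [162, 88, 23, 14, 298], [13.0, 22.0], [0.6238, 0.2454, 0.106]) [0.6219 0.2598 0.043 ]
red ([172.4, 137.0], [162, 104, 27, 65, 1075], [65.7, 21.8], [0.5851, 0.2412, 0.106]) [0.5738 0.2564 0.043 ]
yellow ([231.4, 60.5], [216, 51, 31, 19, 545], [18.0, 30.0], [0.6627, 0.1956, 0.106]) [0.6686 0.1997 0.043 ]
yellow ([228.5, 93.8], [218, 87, 22, 14, 294], [13.0, 21.0], [0.6331, 0.1937, 0.106]) [0.633  0.1979 0.043 ]
yellow ([228.0, 136.9], [220, 103, 20, 65, 931], [64.0, 19.0], [0.5946, 0.1872, 0.106]) [0.5844 0.1915 0.043 ]
green ([393.3, 10.4], [335, 0, 122, 27, 1341], [26.0, 121.0], [0.7245, 0.0574, 0.106]) [0.7456 0.0364 0.043 ]
green ([283.3, 61.6], [268, 53, 32, 19, 539], [31.0, 18.0], [0.6687, 0.1476, 0.106]) [0.6767 0.1426 0.043 ]
green ([287.7, 95.2], [277, 89, 22, 13, 268], [12.0, 21.0], [0.6407, 0.1384, 0.106]) [0.6422 0.1309 0.043 ]
green ([288.0, 138.2], [275, 105, 23, 64, 940], [19.5, 63.7], [0.6021, 0.1324, 0.106]) [0.5942 0.1211 0.043 ]
blue ([334.8, 62.8], [319, 54, 33, 19, 563], [32.0, 18.0], [0.6755, 0.1006, 0.106]) [0.6846 0.0858 0.043 ]
blue ([341.9, 95.3], [331, 89, 23, 14, 283], [21.8, 13.1], [0.6487, 0.0876, 0.106]) [0.652  0.0697 0.043 ]
blue ([342.0, 137.5], [325, 105, 30, 64, 1099], [23.1, 66.1], [0.6106, 0.0788, 0.106]) [0.6052 0.0582 0.043 ]
```

```bash
python3 -m handwheel '[{"delta_pos":[0.425,-0.68,0],"dr":[0,0,0]},{"delta_pos":[0.425,-0.68,0],"dr":[0,0,0]},{"delta_pos":[0.425,-0.68,-0.3],"dr":[0,0,0]},{"delta_pos":[0.425,-0.68,-0.6],"dr":[0,0,0]},{"delta_pos":[0,0,-0.9],"dr":[0,0,0]},{"delta_pos":[0,0,-0.9],"dr":[0,0,0]},{"delta_pos":[0,0,-0.7],"dr":[0,0,0]},{"delta_pos":[0,0,0],"dr":[0,0,0]},{"delta_pos":[0,0,0],"dr":[0,0,0]},{"delta_pos":[0,0,0],"dr":[0,0,0]}]' 0.1 25
python3 - <<'E'
from h import *
W=calibration('wrist');im=grab_frame('wrist');cv2.imwrite('pics/w2.png',im[:,:,::-1])
for b in blobs(im,'blue',W=W): print(b)
s=get_state();print(s['eef_pos'],proj(W,[s['eef_pos']-[0,0,.05]]))
E
```

```text
t: 4.25
eef_pos: [0.6128, 0.0803, 0.1692]
ee_rot: [-3.141, -0.002, 0.161]
force: [-0.2, 0.6, 0.9]
width: 0.0396
gripper_force: 0.0
([259.4, 98.6], [239, 86, 42, 26, 1003], [41.1, 24.9], [0.6851, 0.0852, 0.106])
([259.3, 148.0], [245, 139, 30, 19, 511], [29.6, 17.4], [0.654, 0.0802, 0.106])
([258.2, 203.6], [243, 160, 28, 83, 1612], [27.0, 81.9], [0.6174, 0.075, 0.106])
[0.61271632 0.08029048 0.16919745] [[249.32980739 212.71292784]]
```

View pics/w2.png

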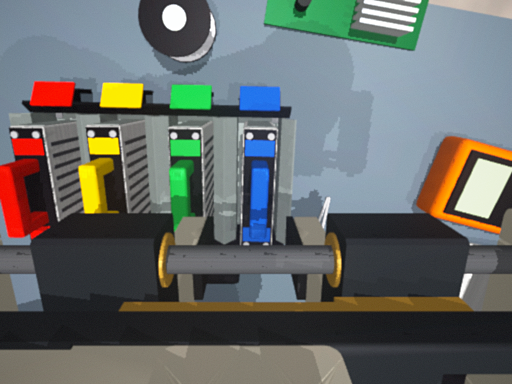

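The blue handle, at column 258 and rows 160–242, lies between the fingers but about 4 mm to the right. I'll shift, descend and grip.

```bash
python3 -m handwheel '[{"delta_pos":[0,-0.13,-0.4],"dr":[0,0,0]},{"delta_pos":[0,0,-0.6],"dr":[0,0,0]},{"delta_pos":[0,0,-0.6],"dr":[0,0,0]},{"delta_pos":[0,0,-0.4],"dr":[0,0,0]},{"delta_pos":[0,0,-0.17],"dr":[0,0,0]},{"delta_pos":[0,0,0],"dr":[0,0,0]},{"delta_pos":[0,0,0],"dr":[0,0,0]}]' && python3 -m handwheel '[{"delta_pos":[0,0,0],"dr":[0,0,0]},{"delta_pos":[0,0,0],"dr":[0,0,0]},{"delta_pos":[0,0,0],"dr":[0,0,0]},{"delta_pos":[0,0,0],"dr":[0,0,0]},{"delta_pos":[0,0,0],"dr":[0,0,0]},{"delta_pos":[0,0,0],"dr":[0,0,0]}]' 1 35
```

```text
t: 5.0
eef_pos: [0.6124, 0.0761, 0.103]
ee_rot: [-3.142, -0.001, 0.161]
force: [-0.0, -0.6, 0.3]
width: 0.0396
gripper_force: 0.0
t: 5.6
eef_pos: [0.6119, 0.076, 0.1026]
ee_rot: [-3.142, -0.0, 0.161]
force: [-0.8, 0.4, 1.8]
width: 0.0112
gripper_force: 34.8
```

```bash
python3 -m handwheel '[{"delta_pos":[0,0,0.3],"dr":[0,0,0]},{"delta_pos":[0,0,0.6],"dr":[0,0,0]},{"delta_pos":[0,0,0.7],"dr":[0,0,0]},{"delta_pos":[0,0,0.7],"dr":[0,0,0]},{"delta_pos":[0,0,0.7],"dr":[0,0,0]},{"delta_pos":[-0.15,-0.4,0.2],"dr":[0,0,-0.8]},{"delta_pos":[-0.3,-0.8,0],"dr":[0,0,-0.8]},{"delta_pos":[-0.3,-0.9,0],"dr":[0,0,-0.8]},{"delta_pos":[-0.3,-0.9,0],"dr":[0,0,-0.8]},{"delta_pos":[-0.3,-0.9,0],"dr":[0,0,-0.8]}]' && python3 -m handwheel '[{"delta_pos":[-0.3,-0.9,0],"dr":[0,0,-0.8]},{"delta_pos":[-0.3,-0.9,0],"dr":[0,0,-0.8]},{"delta_pos":[-0.3,-0.9,0],"dr":[0,0,-0.8]},{"delta_pos":[-0.3,-0.9,0],"dr":[0,0,-0.8]},{"delta_pos":[-0.3,-0.8,0],"dr":[0,0,-0.8]},{"delta_pos":[-0.3,-0.8,0],"dr":[0,0,-0.8]},{"delta_pos":[0,0,0],"dr":[0,0,0]},{"delta_pos":[0,0,0],"dr":[0,0,0]}]'
python3 - <<'E'
from h import *
W=calibration('wrist');im=grab_frame('wrist');cv2.imwrite('pics/w3.png',im[:,:,::-1])
p=[.5075,-.191,-.0127]
print(proj(W,world(p,[(.065,y,.039) for y in (.114,-.114)])).round().tolist())
print([d for d in mark_of('wrist','new_rack')])
E
```

```text
t: 6.6
eef_pos: [0.5698, -0.0425, 0.1978]
ee_rot: [-3.141, 0.002, 0.09]
force: [-0.1, 1.0, -3.2]
width: 0.0115
gripper_force: 34.8
t: 7.4
eef_pos: [0.5163, -0.1977, 0.198]
ee_rot: [-3.141, 0.001, 0.005]
force: [-0.2, -0.5, -3.2]
width: 0.0115
gripper_force: 34.9
[[123.0, 114.0], [364.0, 118.0]]
[]
```

View pics/w3.png

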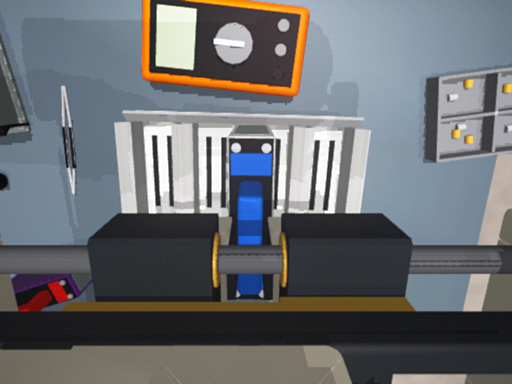

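The rack's far rail is at (123,112)–(363,120), matching the prediction. Slot pairs are at columns ~162 (bay 1), 216 (bay 2) and 323 (bay 4). I'll check against the bay centrelines.

Run:
```python
from h import *
W=calibration('wrist');im=cv2.imread('pics/w3.png')
g=cv2.cvtColor(im,cv2.COLOR_BGR2GRAY)
for y in Y: print(y,proj(W,world([.5075,-.191,-.0127],[(.045,y,.006),(0.0,y,.006)])).round(1).tolist())
for r in (140,160,190,204):
    b=(g[r]<75)&(np.arange(512)>130)&(np.arange(512)<360);e=np.flatnonzero(np.diff(b.astype(int)));seg=[(e[i]+e[i+1]+1)/2 for i in range(0,len(e)-1,2) if 2<=e[i+1]-e[i]<12]
    print(r,[(s,toz(W,(s,r),.006).round(4)[:2].tolist()) for s in seg])
```

```text
0.087 [[163.4, 132.3], [165.6, 173.3]]
0.029 [[217.7, 133.3], [218.1, 174.2]]
-0.029 [[271.9, 134.3], [270.4, 175.1]]
-0.087 [[326.1, 135.3], [322.6, 176.1]]
140 [(np.float64(154.0), [0.5453, -0.0939]), (np.float64(169.0), [0.5454, -0.1101]), (np.float64(208.5), [0.5457, -0.1525]), (np.float64(223.5), [0.5457, -0.1687]), (np.float64(278.0), [0.5461, -0.2273])]
160 [(np.float64(155.0), [0.5235, -0.0934]), (np.float64(169.5), [0.5236, -0.1092]), (np.float64(208.5), [0.5238, -0.1519]), (np.float64(223.5), [0.5239, -0.1683]), (np.float64(277.0), [0.5242, -0.2268]), (np.float64(315.0), [0.5245, -0.2684]), (np.float64(330.0), [0.5246, -0.2848])]
190 [(np.float64(157.0), [0.4892, -0.093]), (np.float64(170.5), [0.4893, -0.1082]), (np.float64(209.0), [0.4895, -0.1514]), (np.float64(223.0), [0.4896, -0.1672]), (np.float64(275.5), [0.49, -0.2261]), (np.float64(312.5), [0.4902, -0.2677]), (np.float64(327.0), [0.4903, -0.284])]
204 [(np.float64(157.5), [0.4726, -0.0923]), (np.float64(171.0), [0.4727, -0.1077]), (np.float64(209.0), [0.4729, -0.1509]), (np.float64(223.0), [0.473, -0.1669]), (np.float64(233.5), [0.4731, -0.1788]), (np.float64(266.5), [0.4733, -0.2164]), (np.float64(275.0), [0.4733, -0.226]), (np.float64(311.5), [0.4736, -0.2676]), (np.float64(325.5), [0.4737, -0.2835])]
```

Run:
```python
from h import *
W=calibration('wrist');s=get_state();z=s['eef_pos'][2]-.0246
print(s['eef_pos'],[toz(W,(250,r),z).round(4).tolist() for r in (136,300)],'handle far end',toz(W,(250,181),z+.03).round(4))
im=cv2.imread('pics/w3.png');cv2.imwrite('pics/c3.png',cv2.resize(im[115:315,150:350],None,fx=3,fy=3))
```

```text
[ 0.51706958 -0.19683084  0.19817803] [[0.57, -0.1968, 0.1736], [0.469, -0.1974, 0.1736]] handle far end [ 0.5533 -0.1969  0.2036]
```

View pics/c3.png

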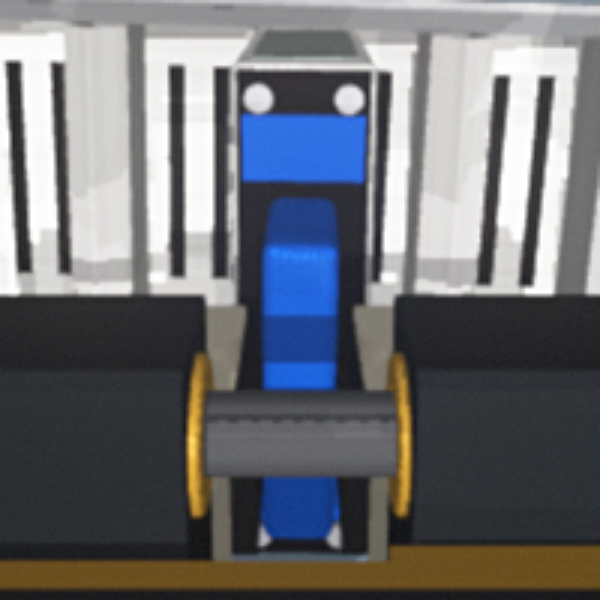

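The blue module hangs straight, its centre about 2.5 mm beyond the TCP in x. I'll move it over bay 4 and lower it.

```bash
python3 -m handwheel '[{"delta_pos":[-0.1,-0.66,0],"dr":[0,0,-0.5]},{"delta_pos":[-0.1,-0.7,0],"dr":[0,0,-0.5]},{"delta_pos":[-0.1,-0.7,0],"dr":[0,0,-0.4]},{"delta_pos":[-0.1,-0.6,0],"dr":[0,0,0]},{"delta_pos":[0,0,0],"dr":[0,0,0]},{"delta_pos":[0,0,-0.5],"dr":[0,0,0]},{"delta_pos":[0,0,-0.5],"dr":[0,0,0]},{"delta_pos":[0,0,-0.4],"dr":[0,0,0]},{"delta_pos":[0,0,0],"dr":[0,0,0]}]'
python3 - <<'E'
from h import *
W=calibration('wrist');s=get_state();im=grab_frame('wrist');cv2.imwrite('pics/c4.png',cv2.resize(im[80:320,120:400,::-1],None,fx=2.5,fy=2.5))
print(s['eef_pos'],s['ee_rot'],s['force'])
E
```

```text
t: 8.4
eef_pos: [0.5045, -0.2758, 0.1546]
ee_rot: [-3.141, 0.003, -0.017]
force: [-0.6, 0.4, -4.3]
width: 0.0118
gripper_force: 35.0
[ 0.50448461 -0.27578353  0.15455611] [-3.1405679   0.00330319 -0.01692804] [-0.58099263  0.42121949 -4.33728701]
```

View pics/c4.png

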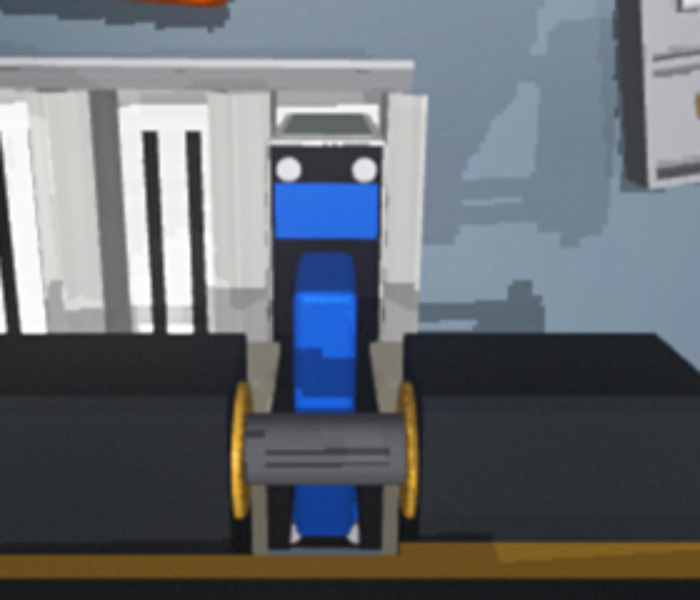

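Blue is centred over bay 4, between the partition and end rail at columns 270–385 of the crop. I'll lower it 47 mm in steps and then onto the floor.

```bash
python3 -m handwheel '[{"delta_pos":[0,0,-0.3],"dr":[0,0,0]},{"delta_pos":[0,0,-0.4],"dr":[0,0,0]},{"delta_pos":[0,0,-0.4],"dr":[0,0,0]},{"delta_pos":[0,0,-0.3],"dr":[0,0,0]},{"delta_pos":[0,0,-0.1],"dr":[0,0,0]},{"delta_pos":[0,0,-0.06],"dr":[0,0,0]},{"delta_pos":[0,0,-0.06],"dr":[0,0,0]},{"delta_pos":[0,0,-0.06],"dr":[0,0,0]},{"delta_pos":[0,0,0],"dr":[0,0,0]},{"delta_pos":[0,0,0],"dr":[0,0,0]}]'
```

```text
t: 9.45
eef_pos: [0.5055, -0.2769, 0.1063]
ee_rot: [3.141, -0.0, -0.017]
force: [-0.2, 0.5, -3.4]
width: 0.0117
gripper_force: 35.0
```

```bash
python3 -m handwheel '[{"delta_pos":[0,0,-0.05],"dr":[0,0,0]},{"delta_pos":[0,0,-0.03],"dr":[0,0,0]},{"delta_pos":[0,0,-0.03],"dr":[0,0,0]},{"delta_pos":[0,0,0],"dr":[0,0,0]},{"delta_pos":[0,0,0],"dr":[0,0,0]}]'; python3 -m handwheel '[{"delta_pos":[0,0,-0.03],"dr":[0,0,0]},{"delta_pos":[0,0,0],"dr":[0,0,0]},{"delta_pos":[0,0,0],"dr":[0,0,0]}]'
```

```text
t: 9.95
eef_pos: [0.5054, -0.2769, 0.1028]
ee_rot: [3.142, -0.0, -0.017]
force: [-0.8, 0.3, -2.8]
width: 0.0116
gripper_force: 35.0
t: 10.25
eef_pos: [0.5054, -0.2772, 0.1026]
ee_rot: [3.141, -0.0, -0.017]
force: [-3.6, -0.3, 5.7]
width: 0.0115
gripper_force: 35.0
```

```bash
python3 -m handwheel '[{"delta_pos":[0,0,0],"dr":[0,0,0]},{"delta_pos":[0,0,0],"dr":[0,0,0]},{"delta_pos":[0,0,0],"dr":[0,0,0]},{"delta_pos":[0,0,0.3],"dr":[0,0,0]},{"delta_pos":[0,0,0.6],"dr":[0,0,0]},{"delta_pos":[0,0,0.7],"dr":[0,0,0]},{"delta_pos":[0,0,0.65],"dr":[0,0,0]},{"delta_pos":[0.1,0.6,0],"dr":[0,0,0.73]},{"delta_pos":[0.24,0.97,0],"dr":[0,0,0.73]},{"delta_pos":[0.24,0.97,0],"dr":[0,0,0.73]}]' 0.1 && python3 -m handwheel '[{"delta_pos":[0.24,0.97,0],"dr":[0,0,0.73]},{"delta_pos":[0.24,0.97,0],"dr":[0,0,0.73]},{"delta_pos":[0.24,0.97,0],"dr":[0,0,0.73]},{"delta_pos":[0.24,0.97,0],"dr":[0,0,0.73]},{"delta_pos":[0.24,0.97,0],"dr":[0,0,0.73]},{"delta_pos":[0.24,0.97,0],"dr":[0,0,0.73]},{"delta_pos":[0.24,0.97,0],"dr":[0,0,0.73]},{"delta_pos":[0.24,0.97,0],"dr":[0,0,0.73]},{"delta_pos":[0.24,0.97,0],"dr":[0,0,0.73]},{"delta_pos":[0.24,0.97,0],"dr":[0,0,0.73]}]' && python3 -m handwheel '[{"delta_pos":[0.3,1.0,0],"dr":[0,0,0.73]},{"delta_pos":[0.24,0.3,0],"dr":[0,0,0]},{"delta_pos":[0,0,0],"dr":[0,0,0]},{"delta_pos":[0,0,0],"dr":[0,0,0]},{"delta_pos":[0,0,0],"dr":[0,0,0]}]'
python3 - <<'E'
from h import *
s=get_state();W=calibration('wrist');im=grab_frame('wrist');cv2.imwrite('pics/w5.png',im[:,:,::-1])
print(s['eef_pos'],s['ee_rot'])
for n in ('green','yellow'):
  for b in blobs(im,n,W=W): print(n,b)
E
```

```text
t: 11.25
eef_pos: [0.5231, -0.2001, 0.1703]
ee_rot: [3.141, -0.001, 0.02]
force: [0.1, -0.1, 0.4]
width: 0.0392
gripper_force: 0.0
t: 12.25
eef_pos: [0.5951, 0.0917, 0.1702]
ee_rot: [-3.141, -0.001, 0.149]
force: [0.5, -0.6, -0.1]
width: 0.0395
gripper_force: 0.0
t: 12.75
eef_pos: [0.6107, 0.1284, 0.1695]
ee_rot: [3.142, 0.0, 0.16]
force: [0.5, -0.6, 0.5]
width: 0.0391
gripper_force: 0.0
[0.61065438 0.12840237 0.16950217] [3.14157748e+00 2.26000859e-04 1.59890390e-01]
green ([382.6, 24.0], [317, 0, 166, 56, 3841], [165.0, 55.0], [0.7367, 0.0573, 0.106])
green ([247.3, 103.4], [227, 91, 41, 26, 991], [40.1, 24.6], [0.6787, 0.1406, 0.106])
green ([249.1, 154.8], [235, 146, 29, 18, 479], [17.0, 28.0], [0.6462, 0.1343, 0.106])
green ([248.2, 208.3], [235, 167, 27, 78, 1464], [77.0, 26.0], [0.6105, 0.1293, 0.106])
yellow ([178.9, 101.9], [158, 90, 42, 25, 999], [24.0, 41.0], [0.6725, 0.1841, 0.106])
yellow ([168.1, 153.0], [153, 145, 31, 17, 505], [16.0, 30.0], [0.6387, 0.1878, 0.106])
yellow ([164.1, 190.6], [151, 165, 29, 66, 1100], [65.5, 26.5], [0.6071, 0.1872, 0.106])
```

View pics/w5.png

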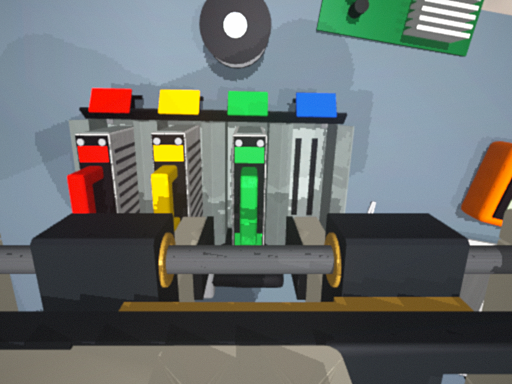

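Green's handle at (248,208) is between the fingers. I'll descend, grip and lift.

```bash
python3 -m handwheel '[{"delta_pos":[-0.1,0.03,-0.4],"dr":[0,0,0]},{"delta_pos":[0,0,-0.6],"dr":[0,0,0]},{"delta_pos":[0,0,-0.6],"dr":[0,0,0]},{"delta_pos":[0,0,-0.4],"dr":[0,0,0]},{"delta_pos":[0,0,-0.22],"dr":[0,0,0]},{"delta_pos":[0,0,0],"dr":[0,0,0]},{"delta_pos":[0,0,0],"dr":[0,0,0]}]' && python3 -m handwheel '[{"delta_pos":[0,0,0],"dr":[0,0,0]},{"delta_pos":[0,0,0],"dr":[0,0,0]},{"delta_pos":[0,0,0],"dr":[0,0,0]},{"delta_pos":[0,0,0],"dr":[0,0,0]},{"delta_pos":[0,0,0],"dr":[0,0,0]},{"delta_pos":[0,0,0],"dr":[0,0,0]}]' 1 35 && python3 -m handwheel '[{"delta_pos":[0,0,0.3],"dr":[0,0,0]},{"delta_pos":[0,0,0.6],"dr":[0,0,0]},{"delta_pos":[0,0,0.7],"dr":[0,0,0]},{"delta_pos":[0,0,0.7],"dr":[0,0,0]},{"delta_pos":[0,0,0.7],"dr":[0,0,0]},{"delta_pos":[-0.15,-0.4,0.2],"dr":[0,0,-0.8]},{"delta_pos":[-0.3,-0.8,0],"dr":[0,0,-0.8]},{"delta_pos":[-0.3,-0.9,0],"dr":[0,0,-0.8]},{"delta_pos":[-0.3,-0.9,0],"dr":[0,0,-0.8]},{"delta_pos":[-0.3,-0.9,0],"dr":[0,0,-0.8]}]'
```

```text
t: 13.5
eef_pos: [0.6083, 0.1303, 0.1032]
ee_rot: [3.142, -0.001, 0.161]
force: [0.7, 0.1, 0.3]
width: 0.0392
gripper_force: 0.0
t: 14.1
eef_pos: [0.6081, 0.1302, 0.103]
ee_rot: [3.141, -0.0, 0.161]
force: [0.0, -0.5, 2.8]
width: 0.0116
gripper_force: 35.0
t: 15.1
eef_pos: [0.5653, 0.0111, 0.1976]
ee_rot: [3.141, 0.003, 0.089]
force: [0.7, -0.9, -3.2]
width: 0.0117
gripper_force: 35.0
```

```bash
python3 -m handwheel '[{"delta_pos":[-0.23,-0.9,0],"dr":[0,0,-0.7]},{"delta_pos":[-0.23,-0.9,0],"dr":[0,0,-0.7]},{"delta_pos":[-0.23,-0.9,0],"dr":[0,0,-0.7]},{"delta_pos":[-0.23,-0.9,0],"dr":[0,0,-0.7]},{"delta_pos":[-0.23,-0.9,0],"dr":[0,0,-0.7]},{"delta_pos":[-0.23,-0.9,0],"dr":[0,0,-0.7]},{"delta_pos":[-0.23,-0.9,0],"dr":[0,0,-0.7]},{"delta_pos":[-0.2,-0.8,0],"dr":[0,0,-0.7]},{"delta_pos":[-0.16,-0.5,0],"dr":[0,0,-0.6]},{"delta_pos":[0,0,0],"dr":[0,0,0]}]' && python3 -m handwheel '[{"delta_pos":[0,0,-0.4],"dr":[0,0,0]},{"delta_pos":[0,0,-0.5],"dr":[0,0,0]},{"delta_pos":[0,0,-0.4],"dr":[0,0,0]},{"delta_pos":[0,0,0],"dr":[0,0,0]},{"delta_pos":[0,0,0],"dr":[0,0,0]}]'
python3 - <<'E'
from h import *
W=calibration('wrist');s=get_state();im=grab_frame('wrist');cv2.imwrite('pics/c6.png',cv2.resize(im[80:320,120:400,::-1],None,fx=2.5,fy=2.5))
print(s['eef_pos'],s['ee_rot'],s['force'])
E
```

```text
t: 16.1
eef_pos: [0.5063, -0.2166, 0.1979]
ee_rot: [-3.141, 0.002, -0.021]
force: [0.1, -0.2, -3.8]
width: 0.0116
gripper_force: 35.0
t: 16.6
eef_pos: [0.5084, -0.2144, 0.1594]
ee_rot: [3.141, 0.001, -0.016]
force: [-0.4, -1.0, -3.4]
width: 0.0117
gripper_force: 35.0
[ 0.50835954 -0.21436517  0.15937231] [ 3.14147716e+00  1.02711594e-03 -1.63166454e-02] [-0.37848145 -1.02522944 -3.42949183]
```

View pics/c6.png

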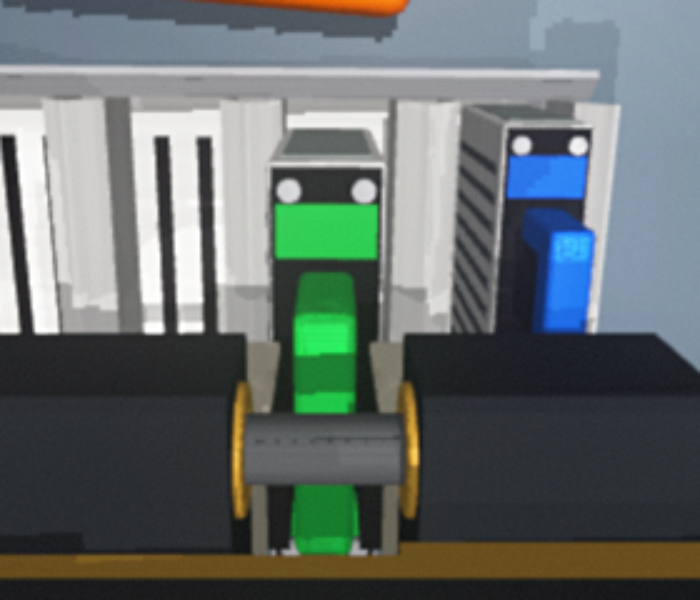

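Run:
```python
from h import *
W=calibration('wrist');s=get_state();z=s['eef_pos'][2]-.025
for r in (165,553): print(toz(W,(120+327/2.5,80+r/2.5),z).round(4),s['eef_pos'])
print(toz(W,(120+330/2.5,80+190/2.5),z), 'blue dots',toz(W,(120+550/2.5,80+145/2.5),.078))
print('bay3 far',[toz(W,(120+u/2.5,80+118/2.5),.006).round(4).tolist() for u in(287,385)])
```

```text
[ 0.5563 -0.216   0.1349] [ 0.50873585 -0.2144944   0.15994004]
[ 0.4596 -0.2145  0.1349] [ 0.50873585 -0.2144944   0.15994004]
[ 0.55087069 -0.21659521  0.13494004] blue dots [ 0.55241953 -0.28020655  0.078     ]
bay3 far [[0.555, -0.2015, 0.006], [0.5543, -0.2384, 0.006]]
```

Green sits about 4 mm left of bay 3's centre, so I'll correct that and lower it.

```bash
python3 -m handwheel '[{"delta_pos":[0,-0.13,-0.2],"dr":[0,0,0]},{"delta_pos":[0,0,-0.4],"dr":[0,0,0]},{"delta_pos":[0,0,-0.4],"dr":[0,0,0]},{"delta_pos":[0,0,-0.4],"dr":[0,0,0]},{"delta_pos":[0,0,-0.2],"dr":[0,0,0]},{"delta_pos":[0,0,-0.1],"dr":[0,0,0]},{"delta_pos":[0,0,-0.06],"dr":[0,0,0]},{"delta_pos":[0,0,0],"dr":[0,0,0]},{"delta_pos":[0,0,0],"dr":[0,0,0]}]'; python3 -m handwheel '[{"delta_pos":[0,0,-0.04],"dr":[0,0,0]},{"delta_pos":[0,0,-0.03],"dr":[0,0,0]},{"delta_pos":[0,0,-0.03],"dr":[0,0,0]},{"delta_pos":[0,0,0],"dr":[0,0,0]},{"delta_pos":[0,0,0],"dr":[0,0,0]}]'
```

```text
t: 17.55
eef_pos: [0.5087, -0.2187, 0.1073]
ee_rot: [3.141, -0.001, -0.017]
force: [0.6, 0.1, -4.5]
width: 0.0116
gripper_force: 35.0
t: 18.05
eef_pos: [0.5084, -0.2186, 0.104]
ee_rot: [-3.142, 0.0, -0.017]
force: [0.6, -0.1, -4.2]
width: 0.0114
gripper_force: 35.0
```

```bash
python3 -m handwheel '[{"delta_pos":[0,0,-0.03],"dr":[0,0,0]},{"delta_pos":[0,0,-0.02],"dr":[0,0,0]},{"delta_pos":[0,0,0],"dr":[0,0,0]},{"delta_pos":[0,0,0],"dr":[0,0,0]}]'
```

```text
t: 18.45
eef_pos: [0.5086, -0.2188, 0.103]
ee_rot: [3.141, -0.001, -0.017]
force: [-1.8, -0.5, 3.1]
width: 0.0115
gripper_force: 35.0
```

```bash
python3 -m handwheel '[{"delta_pos":[0,0,0],"dr":[0,0,0]},{"delta_pos":[0,0,0],"dr":[0,0,0]},{"delta_pos":[0,0,0],"dr":[0,0,0]},{"delta_pos":[0,0,0.3],"dr":[0,0,0]},{"delta_pos":[0,0,0.6],"dr":[0,0,0]},{"delta_pos":[0,0,0.7],"dr":[0,0,0]},{"delta_pos":[0,0,0.6],"dr":[0,0,0]},{"delta_pos":[0.1,0.6,0],"dr":[0,0,0.73]},{"delta_pos":[0.21,0.95,0],"dr":[0,0,0.73]},{"delta_pos":[0.21,0.95,0],"dr":[0,0,0.73]}]' 0.1 && python3 -m handwheel '[{"delta_pos":[0.21,0.95,0],"dr":[0,0,0.73]},{"delta_pos":[0.21,0.95,0],"dr":[0,0,0.73]},{"delta_pos":[0.21,0.95,0],"dr":[0,0,0.73]},{"delta_pos":[0.21,0.95,0],"dr":[0,0,0.73]},{"delta_pos":[0.21,0.95,0],"dr":[0,0,0.73]},{"delta_pos":[0.21,0.95,0],"dr":[0,0,0.73]},{"delta_pos":[0.21,0.95,0],"dr":[0,0,0.73]},{"delta_pos":[0.21,0.95,0],"dr":[0,0,0.73]},{"delta_pos":[0.21,0.95,0],"dr":[0,0,0.73]},{"delta_pos":[0.21,0.95,0],"dr":[0,0,0.73]}]' && python3 -m handwheel '[{"delta_pos":[0.25,0.95,0],"dr":[0,0,0.73]},{"delta_pos":[0.18,0.5,0],"dr":[0,0,0]},{"delta_pos":[0,0,0],"dr":[0,0,0]},{"delta_pos":[0,0,0],"dr":[0,0,0]},{"delta_pos":[0,0,0],"dr":[0,0,0]}]'
python3 - <<'E'
from h import *
s=get_state();W=calibration('wrist');im=grab_frame('wrist');cv2.imwrite('pics/w7.png',im[:,:,::-1])
print(s['eef_pos'],s['ee_rot'])
for n in ('yellow','red'):
  for b in blobs(im,n,W=W): print(n,b)
E
```

```text
t: 19.45
eef_pos: [0.5242, -0.1431, 0.1694]
ee_rot: [-3.142, -0.001, 0.02]
force: [-0.4, 0.9, 0.0]
width: 0.0391
gripper_force: 0.0
t: 20.45
eef_pos: [0.5873, 0.1427, 0.1692]
ee_rot: [-3.141, -0.001, 0.149]
force: [-0.2, 0.2, 0.9]
width: 0.0396
gripper_force: 0.0
t: 20.95
eef_pos: [0.5996, 0.184, 0.1686]
ee_rot: [3.142, 0.0, 0.16]
force: [-0.2, 0.1, -0.4]
width: 0.0397
gripper_force: 0.0
[0.59961501 0.18396281 0.16861752] [3.14157187e+00 2.05421156e-04 1.60370091e-01]
yellow ([245.3, 99.2], [225, 87, 42, 25, 988], [41.0, 24.0], [0.6701, 0.1977, 0.106])
yellow ([243.5, 150.2], [229, 142, 30, 17, 500], [16.0, 29.0], [0.6377, 0.194, 0.106])
yellow ([242.9, 206.3], [230, 163, 28, 81, 1576], [80.0, 27.0], [0.6011, 0.1883, 0.106])
red ([176.7, 98.1], [155, 85, 44, 27, 1037], [42.6, 25.1], [0.6638, 0.2409, 0.106])
red ([167.8, 151.4], [152, 143, 32, 18, 527], [17.0, 31.0], [0.6287, 0.2436, 0.106])
red ([163.7, 190.0], [150, 163, 30, 68, 1165], [67.5, 26.6], [0.597, 0.2428, 0.106])
```

Yellow measures (0.599, 0.1885), which fits the bay, so I'll shift +4.5 mm in y, grip and lift.

```bash
python3 -m handwheel '[{"delta_pos":[0,0.15,-0.4],"dr":[0,0,0]},{"delta_pos":[0,0,-0.6],"dr":[0,0,0]},{"delta_pos":[0,0,-0.6],"dr":[0,0,0]},{"delta_pos":[0,0,-0.4],"dr":[0,0,0]},{"delta_pos":[0,0,-0.18],"dr":[0,0,0]},{"delta_pos":[0,0,0],"dr":[0,0,0]},{"delta_pos":[0,0,0],"dr":[0,0,0]}]' && python3 -m handwheel '[{"delta_pos":[0,0,0],"dr":[0,0,0]},{"delta_pos":[0,0,0],"dr":[0,0,0]},{"delta_pos":[0,0,0],"dr":[0,0,0]},{"delta_pos":[0,0,0],"dr":[0,0,0]},{"delta_pos":[0,0,0],"dr":[0,0,0]},{"delta_pos":[0,0,0],"dr":[0,0,0]}]' 1 35 && python3 -m handwheel '[{"delta_pos":[0,0,0.3],"dr":[0,0,0]},{"delta_pos":[0,0,0.6],"dr":[0,0,0]},{"delta_pos":[0,0,0.7],"dr":[0,0,0]},{"delta_pos":[0,0,0.7],"dr":[0,0,0]},{"delta_pos":[0,0,0.7],"dr":[0,0,0]},{"delta_pos":[-0.1,-0.4,0.2],"dr":[0,0,-0.7]},{"delta_pos":[-0.2,-0.8,0],"dr":[0,0,-0.7]},{"delta_pos":[-0.23,-0.9,0],"dr":[0,0,-0.7]},{"delta_pos":[-0.23,-0.9,0],"dr":[0,0,-0.7]},{"delta_pos":[-0.23,-0.9,0],"dr":[0,0,-0.7]}]'
```

```text
t: 21.7
eef_pos: [0.6003, 0.1895, 0.1035]
ee_rot: [-3.141, -0.001, 0.161]
force: [0.8, -0.7, 1.3]
width: 0.0393
gripper_force: 0.0
t: 22.3
eef_pos: [0.6, 0.1893, 0.1034]
ee_rot: [3.141, -0.0, 0.161]
force: [-0.4, -1.2, 1.7]
width: 0.0117
gripper_force: 35.0
t: 23.3
eef_pos: [0.5682, 0.07, 0.1977]
ee_rot: [3.141, 0.003, 0.099]
force: [0.7, -1.0, -3.9]
width: 0.0117
gripper_force: 35.0
```

```bash
python3 -m handwheel '[{"delta_pos":[-0.24,-0.9,0],"dr":[0,0,-0.75]},{"delta_pos":[-0.24,-0.9,0],"dr":[0,0,-0.75]},{"delta_pos":[-0.24,-0.9,0],"dr":[0,0,-0.75]},{"delta_pos":[-0.24,-0.9,0],"dr":[0,0,-0.75]},{"delta_pos":[-0.24,-0.9,0],"dr":[0,0,-0.75]},{"delta_pos":[-0.24,-0.9,0],"dr":[0,0,-0.75]},{"delta_pos":[-0.24,-0.9,0],"dr":[0,0,-0.75]},{"delta_pos":[-0.24,-0.9,0],"dr":[0,0,-0.75]},{"delta_pos":[-0.15,-0.65,0],"dr":[0,0,-0.75]},{"delta_pos":[0,0,0],"dr":[0,0,0]}]' && python3 -m handwheel '[{"delta_pos":[0,0,-0.4],"dr":[0,0,0]},{"delta_pos":[0,0,-0.5],"dr":[0,0,0]},{"delta_pos":[0,0,-0.4],"dr":[0,0,0]},{"delta_pos":[0,0,0],"dr":[0,0,0]},{"delta_pos":[0,0,0],"dr":[0,0,0]}]'
python3 - <<'E'
from h import *
W=calibration('wrist');s=get_state();im=grab_frame('wrist');cv2.imwrite('pics/c8.png',cv2.resize(im[80:320,120:400,::-1],None,fx=2.5,fy=2.5))
print(s['eef_pos'],s['ee_rot'],s['force'])
E
```

```text
t: 24.3
eef_pos: [0.5053, -0.1657, 0.1978]
ee_rot: [-3.141, 0.003, -0.022]
force: [1.0, -0.5, -4.4]
width: 0.0114
gripper_force: 35.0
t: 24.8
eef_pos: [0.5079, -0.1628, 0.1596]
ee_rot: [3.141, 0.001, -0.017]
force: [0.9, 0.1, -4.6]
width: 0.0118
gripper_force: 35.0
[ 0.50792768 -0.16284826  0.15959188] [ 3.14134494e+00  1.19479440e-03 -1.68930129e-02] [ 0.89121793  0.05328849 -4.57700367]
```

View pics/c8.png

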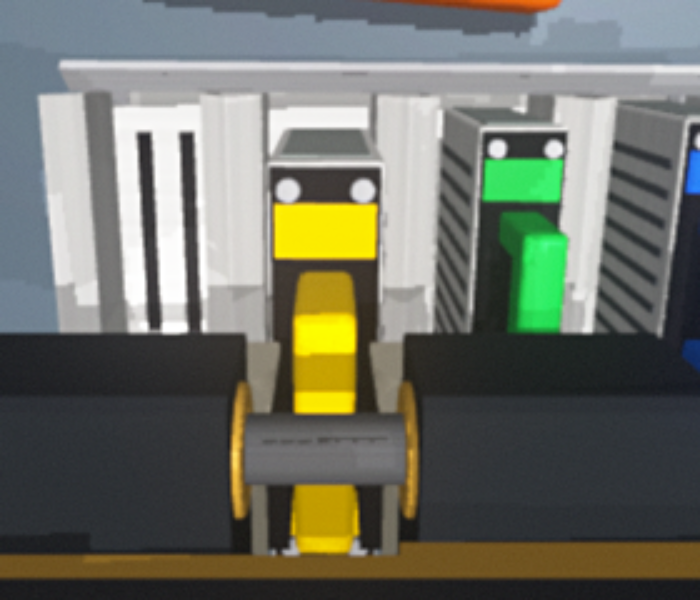

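Yellow is about 3 mm right of bay 2's centre. I'll correct by +y and lower it.

```bash
python3 -m handwheel '[{"delta_pos":[0,0.1,-0.2],"dr":[0,0,0]},{"delta_pos":[0,0,-0.4],"dr":[0,0,0]},{"delta_pos":[0,0,-0.4],"dr":[0,0,0]},{"delta_pos":[0,0,-0.4],"dr":[0,0,0]},{"delta_pos":[0,0,-0.2],"dr":[0,0,0]},{"delta_pos":[0,0,-0.1],"dr":[0,0,0]},{"delta_pos":[0,0,-0.06],"dr":[0,0,0]},{"delta_pos":[0,0,0],"dr":[0,0,0]},{"delta_pos":[0,0,0],"dr":[0,0,0]}]'; python3 -m handwheel '[{"delta_pos":[0,0,-0.04],"dr":[0,0,0]},{"delta_pos":[0,0,-0.03],"dr":[0,0,0]},{"delta_pos":[0,0,-0.03],"dr":[0,0,0]},{"delta_pos":[0,0,0],"dr":[0,0,0]},{"delta_pos":[0,0,0],"dr":[0,0,0]}]'
```

```text
t: 25.75
eef_pos: [0.5084, -0.1602, 0.1076]
ee_rot: [3.142, -0.001, -0.018]
force: [-0.6, -0.0, -4.4]
width: 0.0116
gripper_force: 35.0
t: 26.25
eef_pos: [0.5081, -0.1602, 0.1042]
ee_rot: [3.142, 0.0, -0.018]
force: [0.3, 0.9, -4.3]
width: 0.0114
gripper_force: 35.0
```

```bash
python3 -m handwheel '[{"delta_pos":[0,0,-0.03],"dr":[0,0,0]},{"delta_pos":[0,0,0],"dr":[0,0,0]},{"delta_pos":[0,0,0],"dr":[0,0,0]}]'
```

```text
t: 26.55
eef_pos: [0.508, -0.1602, 0.1033]
ee_rot: [3.142, 0.0, -0.018]
force: [-0.2, 0.3, -4.2]
width: 0.0112
gripper_force: 35.0
```

```bash
python3 -m handwheel '[{"delta_pos":[0,0,-0.03],"dr":[0,0,0]},{"delta_pos":[0,0,0],"dr":[0,0,0]},{"delta_pos":[0,0,0],"dr":[0,0,0]}]'
```

```text
t: 26.85
eef_pos: [0.5081, -0.1604, 0.1032]
ee_rot: [3.141, -0.0, -0.017]
force: [-3.8, -0.0, 6.9]
width: 0.0118
gripper_force: 35.0
```

```bash
python3 -m handwheel '[{"delta_pos":[0,0,0],"dr":[0,0,0]},{"delta_pos":[0,0,0],"dr":[0,0,0]},{"delta_pos":[0,0,0],"dr":[0,0,0]},{"delta_pos":[0,0,0.3],"dr":[0,0,0]},{"delta_pos":[0,0,0.6],"dr":[0,0,0]},{"delta_pos":[0,0,0.7],"dr":[0,0,0]},{"delta_pos":[0,0,0.6],"dr":[0,0,0]},{"delta_pos":[0.1,0.6,0],"dr":[0,0,0.73]},{"delta_pos":[0.19,0.95,0],"dr":[0,0,0.73]},{"delta_pos":[0.19,0.95,0],"dr":[0,0,0.73]}]' 0.1 && python3 -m handwheel '[{"delta_pos":[0.19,0.95,0],"dr":[0,0,0.73]},{"delta_pos":[0.19,0.95,0],"dr":[0,0,0.73]},{"delta_pos":[0.19,0.95,0],"dr":[0,0,0.73]},{"delta_pos":[0.19,0.95,0],"dr":[0,0,0.73]},{"delta_pos":[0.19,0.95,0],"dr":[0,0,0.73]},{"delta_pos":[0.19,0.95,0],"dr":[0,0,0.73]},{"delta_pos":[0.19,0.95,0],"dr":[0,0,0.73]},{"delta_pos":[0.19,0.95,0],"dr":[0,0,0.73]},{"delta_pos":[0.19,0.95,0],"dr":[0,0,0.73]},{"delta_pos":[0.19,0.95,0],"dr":[0,0,0.73]}]' && python3 -m handwheel '[{"delta_pos":[0.2,0.95,0],"dr":[0,0,0.73]},{"delta_pos":[0.12,0.55,0],"dr":[0,0,0]},{"delta_pos":[0,0,0],"dr":[0,0,0]},{"delta_pos":[0,0,0],"dr":[0,0,0]},{"delta_pos":[0,0,0],"dr":[0,0,0]}]'
python3 - <<'E'
from h import *
s=get_state();W=calibration('wrist');im=grab_frame('wrist');cv2.imwrite('pics/w9.png',im[:,:,::-1])
print(s['eef_pos'],s['ee_rot'])
for b in blobs(im,'red',W=W): print(b)
E
```

```text
t: 27.85
eef_pos: [0.5228, -0.0846, 0.1695]
ee_rot: [-3.141, -0.001, 0.02]
force: [0.4, -0.4, -0.1]
width: 0.0395
gripper_force: 0.0
t: 28.85
eef_pos: [0.5797, 0.2012, 0.1692]
ee_rot: [-3.141, -0.001, 0.149]
force: [0.8, -0.1, 0.6]
width: 0.0397
gripper_force: 0.0
t: 29.35
eef_pos: [0.5889, 0.244, 0.1686]
ee_rot: [3.141, 0.0, 0.16]
force: [0.2, 0.5, -0.0]
width: 0.0394
gripper_force: 0.0
[0.58886346 0.24400437 0.16862451] [3.14146885e+00 2.45994520e-04 1.59979267e-01]
([249.2, 96.8], [228, 84, 43, 26, 1021], [25.0, 42.0], [0.6612, 0.2558, 0.106])
([249.5, 149.7], [235, 141, 30, 18, 527], [17.0, 29.0], [0.6279, 0.2502, 0.106])
([249.2, 205.4], [235, 162, 29, 82, 1639], [81.0, 28.0], [0.5913, 0.2446, 0.106])
```

```bash
python3 -m handwheel '[{"delta_pos":[0,0.03,-0.4],"dr":[0,0,0]},{"delta_pos":[0,0,-0.6],"dr":[0,0,0]},{"delta_pos":[0,0,-0.6],"dr":[0,0,0]},{"delta_pos":[0,0,-0.4],"dr":[0,0,0]},{"delta_pos":[0,0,-0.18],"dr":[0,0,0]},{"delta_pos":[0,0,0],"dr":[0,0,0]},{"delta_pos":[0,0,0],"dr":[0,0,0]}]' && python3 -m handwheel '[{"delta_pos":[0,0,0],"dr":[0,0,0]},{"delta_pos":[0,0,0],"dr":[0,0,0]},{"delta_pos":[0,0,0],"dr":[0,0,0]},{"delta_pos":[0,0,0],"dr":[0,0,0]},{"delta_pos":[0,0,0],"dr":[0,0,0]},{"delta_pos":[0,0,0],"dr":[0,0,0]}]' 1 35 && python3 -m handwheel '[{"delta_pos":[0,0,0.3],"dr":[0,0,0]},{"delta_pos":[0,0,0.6],"dr":[0,0,0]},{"delta_pos":[0,0,0.7],"dr":[0,0,0]},{"delta_pos":[0,0,0.7],"dr":[0,0,0]},{"delta_pos":[0,0,0.7],"dr":[0,0,0]},{"delta_pos":[-0.1,-0.4,0.2],"dr":[0,0,-0.7]},{"delta_pos":[-0.2,-0.8,0],"dr":[0,0,-0.7]},{"delta_pos":[-0.2,-0.9,0],"dr":[0,0,-0.7]},{"delta_pos":[-0.2,-0.9,0],"dr":[0,0,-0.7]},{"delta_pos":[-0.2,-0.9,0],"dr":[0,0,-0.7]}]'
```

```text
t: 30.1
eef_pos: [0.5895, 0.2459, 0.1036]
ee_rot: [-3.141, -0.001, 0.161]
force: [0.5, -0.6, 0.7]
width: 0.0395
gripper_force: 0.0
t: 30.7
eef_pos: [0.5892, 0.2456, 0.1033]
ee_rot: [3.141, -0.0, 0.161]
force: [-1.5, -1.2, 2.6]
width: 0.0116
gripper_force: 35.0
t: 31.7
eef_pos: [0.5606, 0.1271, 0.1982]
ee_rot: [3.141, 0.002, 0.098]
force: [-0.0, 0.0, -3.6]
width: 0.0112
gripper_force: 35.0
```

```bash
python3 -m handwheel '[{"delta_pos":[-0.21,-0.9,0],"dr":[0,0,-0.75]},{"delta_pos":[-0.21,-0.9,0],"dr":[0,0,-0.75]},{"delta_pos":[-0.21,-0.9,0],"dr":[0,0,-0.75]},{"delta_pos":[-0.21,-0.9,0],"dr":[0,0,-0.75]},{"delta_pos":[-0.21,-0.9,0],"dr":[0,0,-0.75]},{"delta_pos":[-0.21,-0.9,0],"dr":[0,0,-0.75]},{"delta_pos":[-0.21,-0.9,0],"dr":[0,0,-0.75]},{"delta_pos":[-0.21,-0.8,0],"dr":[0,0,-0.75]},{"delta_pos":[-0.14,-0.57,0],"dr":[0,0,-0.75]},{"delta_pos":[0,0,0],"dr":[0,0,0]}]' && python3 -m handwheel '[{"delta_pos":[0,0,-0.4],"dr":[0,0,0]},{"delta_pos":[0,0,-0.5],"dr":[0,0,0]},{"delta_pos":[0,0,-0.4],"dr":[0,0,0]},{"delta_pos":[0,0,0],"dr":[0,0,0]},{"delta_pos":[0,0,0],"dr":[0,0,0]}]'
python3 - <<'E'
from h import *
W=calibration('wrist');s=get_state();im=grab_frame('wrist');cv2.imwrite('pics/c10.png',cv2.resize(im[80:320,120:400,::-1],None,fx=2.5,fy=2.5))
print(s['eef_pos'],s['ee_rot'],s['force'])
E
```

```text
t: 32.7
eef_pos: [0.5055, -0.1033, 0.1983]
ee_rot: [-3.142, 0.002, -0.022]
force: [0.3, -0.5, -4.5]
width: 0.0116
gripper_force: 35.0
t: 33.2
eef_pos: [0.5074, -0.1011, 0.1596]
ee_rot: [3.141, 0.001, -0.017]
force: [-0.1, 0.5, -4.2]
width: 0.0115
gripper_force: 35.0
[ 0.50740899 -0.10105345  0.15963176] [ 3.14120351e+00  1.11106489e-03 -1.74384458e-02] [-0.06169652  0.4910647  -4.15963006]
```

View pics/c10.png

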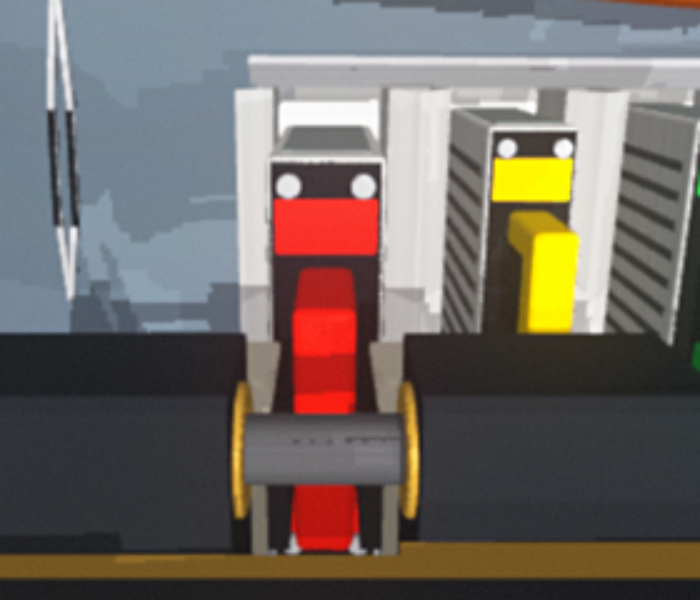

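Red is centred over bay 1, so I'll lower it.

```bash
python3 -m handwheel '[{"delta_pos":[0,0,-0.2],"dr":[0,0,0]},{"delta_pos":[0,0,-0.4],"dr":[0,0,0]},{"delta_pos":[0,0,-0.4],"dr":[0,0,0]},{"delta_pos":[0,0,-0.4],"dr":[0,0,0]},{"delta_pos":[0,0,-0.2],"dr":[0,0,0]},{"delta_pos":[0,0,-0.1],"dr":[0,0,0]},{"delta_pos":[0,0,-0.06],"dr":[0,0,0]},{"delta_pos":[0,0,0],"dr":[0,0,0]},{"delta_pos":[0,0,0],"dr":[0,0,0]}]'; python3 -m handwheel '[{"delta_pos":[0,0,-0.04],"dr":[0,0,0]},{"delta_pos":[0,0,-0.03],"dr":[0,0,0]},{"delta_pos":[0,0,-0.03],"dr":[0,0,0]},{"delta_pos":[0,0,-0.03],"dr":[0,0,0]},{"delta_pos":[0,0,0],"dr":[0,0,0]},{"delta_pos":[0,0,0],"dr":[0,0,0]}]'
```

```text
t: 34.15
eef_pos: [0.5078, -0.1013, 0.1076]
ee_rot: [-3.142, -0.001, -0.018]
force: [0.3, -0.1, -3.6]
width: 0.0116
gripper_force: 35.0
t: 34.75
eef_pos: [0.5075, -0.1014, 0.1033]
ee_rot: [-3.142, 0.0, -0.018]
force: [0.4, -0.1, -3.5]
width: 0.0116
gripper_force: 35.0
```

```bash
python3 -m handwheel '[{"delta_pos":[0,0,-0.03],"dr":[0,0,0]},{"delta_pos":[0,0,0],"dr":[0,0,0]},{"delta_pos":[0,0,0],"dr":[0,0,0]}]'
```

```text
t: 35.05
eef_pos: [0.5076, -0.1016, 0.1032]
ee_rot: [3.141, -0.0, -0.018]
force: [-4.1, 0.2, 6.8]
width: 0.0119
gripper_force: 35.0
```

Landed. I'll release, rise, back off to the left and check.

```bash
python3 -m handwheel '[{"delta_pos":[0,0,0],"dr":[0,0,0]},{"delta_pos":[0,0,0],"dr":[0,0,0]},{"delta_pos":[0,0,0],"dr":[0,0,0]},{"delta_pos":[0,0,0.3],"dr":[0,0,0]},{"delta_pos":[0,0,0.7],"dr":[0,0,0]},{"delta_pos":[0,0,0.9],"dr":[0,0,0]},{"delta_pos":[0,0,0.9],"dr":[0,0,0]},{"delta_pos":[0,0,0.9],"dr":[0,0,0]},{"delta_pos":[0,0.6,0.3],"dr":[0,0,0]},{"delta_pos":[0,0.9,0],"dr":[0,0,0]}]' 0.1 && python3 -m handwheel '[{"delta_pos":[0,0.9,0],"dr":[0,0,0]},{"delta_pos":[0,0.9,0],"dr":[0,0,0]},{"delta_pos":[0,0.9,0],"dr":[0,0,0]},{"delta_pos":[0,0.9,0],"dr":[0,0,0]},{"delta_pos":[0,0.9,0],"dr":[0,0,0]},{"delta_pos":[0,0.6,0],"dr":[0,0,0]},{"delta_pos":[0,0,0],"dr":[0,0,0]},{"delta_pos":[0,0,0],"dr":[0,0,0]},{"delta_pos":[0,0,0],"dr":[0,0,0]}]'
python3 - <<'E'
from h import *
a=grab_frame('scene');b=grab_frame('top')
cv2.imwrite('pics/fin.png',np.hstack([cv2.resize(a[150:290,70:250],(390,303)),cv2.resize(b[130:260,270:430],(390,303))])[:,:,::-1])
S,T=calibration('scene'),calibration('top')
for n in H:
    print(n,[mm[3] for mm in blobs(b,n,W=T,amin=40)])
E
```

```text
t: 36.05
eef_pos: [0.5085, -0.0565, 0.2252]
ee_rot: [-3.141, -0.004, -0.02]
force: [0.5, -0.1, -0.4]
width: 0.039
gripper_force: 0.0
t: 36.95
eef_pos: [0.5074, 0.0961, 0.2227]
ee_rot: [-3.142, -0.0, -0.018]
force: [-0.4, 0.4, -0.3]
width: 0.0401
gripper_force: 0.0
red [[0.7354, 0.5416, 0.106], [0.7013, 0.5435, 0.106], [0.6099, 0.5421, 0.106], [0.5754, 0.5429, 0.106], [0.5063, -0.0986, 0.106], [0.3975, 0.0234, 0.106]]
yellow [[0.802, 0.2184, 0.106], [0.5072, -0.1543, 0.106]]
green [[0.7669, 0.0694, 0.106], [0.7681, 0.0188, 0.106], [0.6617, 0.1311, 0.106], [0.505, -0.2163, 0.106]]
blue [[0.8508, -0.3073, 0.106], [0.6691, 0.0781, 0.106], [0.508, -0.2688, 0.106]]
```

View pics/fin.png

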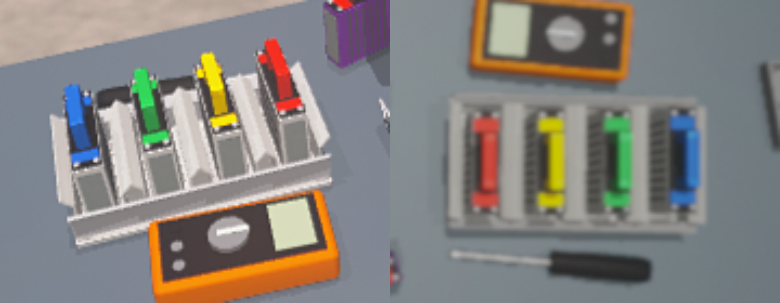

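The final view shows red, yellow, green and blue from left to right in the new rack's four bays. All are upright and seated, and the purple decoy has not been touched.

```bash
python3 -c "from station import job_done;print(job_done())"
```

```text
the job is handed in; nothing more can be done
None
```

All four modules stand upright and released in the new rack in the old order (red, yellow, green, blue from left to right), and the job was handed in at about 37 s with no judging result returned.

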